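# Put a battery pack on its charging dock and start the charge

### The arm

A 6-joint arm with a two-finger parallel gripper is mounted at the origin on the work surface. World frame = base frame: x ahead of the robot, y to its left, z up, the work surface at z = 0. Lengths are in m, angles in rad, forces in N, time in s.
With the tool pointing down it reaches from about 0.275 to 0.75 m from the base axis. Payload 10.2 kg.
Tool frame: the origin (TCP) lies at the very end of the fingers, on their centre line; the grasp point (between the pads) lies behind it (env.grasp_offset is the z of the grasp point in the tool frame, in m); z points along the fingers, y is the line along which they close (so a half turn about z gives the same grasp; the last joint's range is limited). The gripper opens to 88 mm and grips with 3 to 60 N. Pads are 18 mm wide; open, the fingers measure 123 mm over their backs; the gripper's body (75 mm by 187 mm) begins 45 mm behind the grasp point.
Start: joints at [1.022, 0.313, 1.498, -0, 1.331, -0.223], TCP at [0.168, 0.497, 0.239] pointing down, gripper open.
Joint ranges: [-2.94, 2.94], [-0.97, 2.17], [0.19, 2.56], [-1.23, 4.37], [0.02, 3.11], [-2.88, 2.88]. Speed limits (rad/s): [2.39, 2.39, 3.01, 3.14, 3.14, 3.14].

### API

Orientations are given as a unit quaternion [x, y, z, w].
In Python, from bench import env gives the robot as it stands.
- The arm moves only by the shell command python3 -m inch 'ROWS' [OPENING] [FORCE]. ROWS is JSON, one flat list of numbers, 4 for each row, row after row: the shift along the tool's x, y, z each as a share of 0.2 m, from -1 to 1, then the turn about the tool's z as a share of pi rad, from -1 to 1. In form: [x, y, z, yaw, x, y, z, yaw, ...]. A call has exactly 8 rows; each row is the pose to reach, as a shift and turn from the pose commanded when the call began, along the tool's axes at that moment, turning the shorter way round; what a row does not reach only later rows make up. A row lasts 1/8 s, in which the tool goes at most 62.5 mm and 10.7 degrees, less where a joint would pass 70% of its speed; a pose out of reach is approached as far as the arm can. A call with a number of a shift or a turn outside -1 to 1 is refused whole. A call with a gripper value outside its range is refused whole. OPENING is the opening, from 0 (shut) to 1 (fully open), set as the call begins (- or left out, the last holds). The fingers move at their own pace and stop on an object; FORCE is the grip in N (left out, the last holds). Time passes only in rows, so rows that repeat a pose let the fingers close, or fill a call up. It gives the time, the measured TCP pose, the force, the opening and the grip force at its end, in the units of the state.
- env.read_state(): the state, without advancing time (a new reading comes with each control period).
- env.read_camera(name): name is "scene" or "top"; returns (picture, depth): 384x512x3 uint8, red, green, blue; 384x512 float32, m along the optical axis (not along the pixel's ray), 0 where there is no reading.
- env.get_calibration(name): a dict with "camera_matrix" (3x3 intrinsics, pixels), "rvec" (rotation vector, rad) and "tvec" (3), from world to camera coordinates, as OpenCV has them. Camera axes: x right, y down, z forward; pixel columns grow to the right and rows downward; lengths in m; the calibration is good to about 2 mm. A picture is of the moment at which its call begins. get_calibration takes no time and is no camera call.
- env.sign_off(): hands the job in; it is judged then, once.
The state is a dict: "time": time; "qpos": joint angles; "qd": joint speeds; "tau": joint torques, N m; "tcp_pos": TCP position; "tool_rot": TCP orientation; "contact_force": force on the tool from outside, world axes, zero at the start; "ft_torque": the same for the moment, N m; "grip_width": finger opening in m; "finger_force": force on a finger pad.
Only numpy, scipy, OpenCV 4.12 (cv2) and the standard library are available. Lean on these libraries where they do the work, as an engineer would, in place of code of your own. Each camera call takes 0.05 s, during which the arm holds its last target. There are 200 camera calls.

### The job

Pick up the yellow battery pack and set it upright on the orange platform of the charging dock, square with it and with no edge overhanging, sliding it about under light pressure until the stud drops into the recess under the pack and the pack sits fully down, flat on the platform. Press pack and dock together only gently (under 20 N). Then press the green start button right down, and leave the pack on its platform and the other things on the table where they are.

Things in the scene. Friction and masses are not known exactly. Their poses are not given: they have to be found in the camera images.
- pack_center (a point): loose battery pack, yellow block with black foot and band, 64 (x) x 44 (y) x 65 (z) mm, 0.3 to 0.6 kg; this point is its centre, 32.5 mm above its underside, axes along its sides, z up. Grip it across the 44 mm. Round recess in the middle of its underside: 15 mm wide (17 at its chamfered mouth), 8.5 deep. Half a turn about z makes no difference.
- platform (a point): centre of the orange platform's top, 88 (x) x 68 (y) mm, 50 above the table, z up. A fixed rigid brass stud, 12 mm wide, 6 high (1.5 chamfer), stands on it, its axis always 6 mm from this point; the direction differs each time and is not measured. A pack centred here rests on the stud, 6 mm too high; with its recess over the stud (1.5 mm play all round) it goes down flat, 32.5 mm to its centre.
- dock: charging dock, fixed to the table; origin on the table straight under the platform's centre, same axes. Black base 30 mm high, 130 wide (y), from 152 mm to the -x side to 73 mm to the +x side of the origin; on its -x end a grey console, 55 mm high, 50 (x) x 100 (y) mm, centred 115 mm from the origin, with the start button on top.
- start_top (a point): centre of the top of the round green start button (26 mm across) on the dock's console, 115 mm to the platform's -x side; pressed straight down.
- start (a joint): travel of the start button: 0 up, 0.006 m fully down; a spring pushes it back, about 5 N at full travel
- tape: bystander: yellow tape roll lying flat, 90 mm across, 48 mm high; origin at the centre of its underside
- gas: bystander: standing black bottle with a yellow band, 52 mm across, 177 mm high; origin at the centre of its underside
- cup: bystander: steel cup, 72 mm across, 75 mm high; origin at the centre of its underside
- driver: bystander: screwdriver with red handle lying on the table, about 200 mm long along its x axis, handle to -x; origin at its middle on the underside
Mind the look-alikes: they are no part of the job. Leave any blue or turquoise look-alike of the part that bears pack_center alone.

How it is judged:
On the way, in this order (a step that is already met when the one before it is completed fails the run):
1. the pack sits flat on the platform, over the stud, square and with no edge overhanging (horizontal distance between pack_center and platform below 0.0085 m and z of pack_center in the frame of platform between 0.0295 and 0.0347 m and angle between pack_center's own z axis and vertical below 0.05 rad and angle between the x axis of pack_center and the x axis of platform, either way round below 0.1 rad), for 0.3 s.
2. then the start button is pressed down (all of step 1 and value of joint start above 0.0045 m), for 0.05 s.
At the end, for the whole second after the job is handed in: Pack at rest, flat on the platform over the stud: centre within 8.5 mm sideways of the platform centre and 29.5 to 34.7 mm above it, tilt under 0.05 rad, square within 0.1 rad (so no edge overhangs); start button pressed over 4.5 mm after that, and up again (all of step 1 and linear speed of pack below 0.01 m/s and value of joint start below 0.002 m); the robot touches nothing.
It fails at once if the pack and the dock pressed or knocked against each other with more than 20 N (contact force between pack and dock above 20 N).
It fails at once if the tape roll moved more than 20 mm (distance of tape from where it was at the start of the episode above 0.02 m).
It fails at once if the gas bottle moved more than 20 mm (distance of gas from where it was at the start of the episode above 0.02 m).
It fails at once if the steel cup moved more than 20 mm (distance of cup from where it was at the start of the episode above 0.02 m).
It fails at once if the screwdriver moved more than 20 mm (distance of driver from where it was at the start of the episode above 0.02 m).
It also fails if it takes over 72 s, if anything falls off the work surface, if the arm or the gripper's body presses on something with over 40 N, if the wrist force passes 120 N, or if a joint passes its speed limit or range.

## Working session

There is one attempt and no reset: what is moved stays moved. The work goes in short steps, Python scripts to look and compute and a shell command to move; the robot and the scene stay as the last step left them, time stands still between calls to the robot, and variables do not carry over. Pictures are saved under pics/ and viewed, at most 10 in all, crops included, and the job is handed in when it is done.

```bash
mkdir -p pics; ls; cat > h.py <<'E'
import numpy as np, cv2
from bench import env
from scipy.spatial.transform import Rotation as R
def cloud(n):
    im,d=env.read_camera(n); c=env.get_calibration(n)
    K=np.array(c["camera_matrix"]);Rm=cv2.Rodrigues(np.array(c["rvec"],float))[0];t=np.array(c["tvec"],float).ravel()
    v,u=np.mgrid[:384,:512]
    p=np.stack([(u-K[0,2])/K[0,0]*d,(v-K[1,2])/K[1,1]*d,d],-1)
    return im,d,(p-t)@Rm
E
python3 - <<'E'
from h import *
s=env.read_state();print(s,env.grasp_offset)
for n in("top","scene"):
    im,d,P=cloud(n); np.savez(n+".npz",im=im,d=d,P=P); cv2.imwrite(f"pics/{n}0.png",im[...,::-1])
E
```

```text
pics
{'time': 0.0, 'qpos': array([ 1.02162953e+00,  3.13442391e-01,  1.49844309e+00,  1.05054267e-05,
        1.33099372e+00, -2.23402960e-01]), 'qd': array([ 1.85815656e-03, -9.18893964e-05, -2.08540601e-03,  1.07216935e-03,
        8.47859225e-04, -9.48054535e-04]), 'tau': array([-1.04983767e-04, -4.02201676e+01, -2.52275813e+01,  6.94640027e-02,
        3.51920247e-02, -9.17227612e-05]), 'tcp_pos': array([0.16789486, 0.49716793, 0.2381627 ]), 'tool_rot': array([ 1.62163852e-01,  9.86763635e-01, -5.93954843e-04, -2.47079939e-04]), 'contact_force': array([0.23281879, 0.51304088, 0.43251521]), 'ft_torque': array([ 0.00441346,  0.00863718, -0.02037248]), 'finger_force': 0.0, 'grip_width': 0.08809370229657354} -0.0187
```

View pics/top0.png

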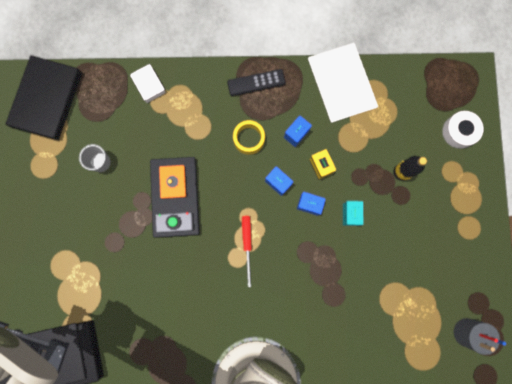

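View pics/scene0.png

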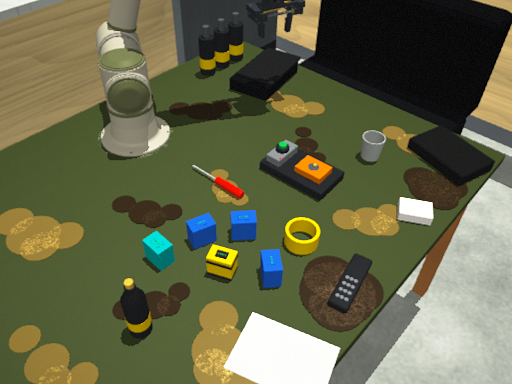

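The top view shows the pack at about (323,163), platform at (172,181), button at (173,222), tape at (249,137), screwdriver at (248,250), cup at (94,158) and bottle at (408,168). The robot base is at the bottom centre. Next I'll measure these points.

```bash
cat > m.py <<'E'
from h import *
def rect(P,m):
    q=P[m][:,:2].astype(np.float32); (c,s,a)=cv2.minAreaRect(q*1000)
    return np.round(c,1),np.round(s,1),round(a,1),'z',np.round(np.percentile(P[m][:,2],[5,50,95])*1000,1),m.sum()
def box(x0,x1,y0,y1):
    b=np.zeros((384,512),bool); b[y0:y1,x0:x1]=1; return b
E
python3 - <<'E'
from m import *
for n,B in (("top",dict(pack=(300,345,140,190),plat=(150,200,155,205),but=(150,200,205,240))),("scene",dict(pack=(200,242,238,282),plat=(288,338,150,185),but=(265,300,135,165)))):
    z=np.load(n+".npz");im=z["im"].astype(int);P=z["P"]
    r,g,b=im[...,0],im[...,1],im[...,2]; Z=P[...,2]
    print(n)
    print('packtop',rect(P,box(*B["pack"])&(Z>.058)&(Z<.075)))
    print('packyel',rect(P,box(*B["pack"])&(Z>.058)&(r>150)&(b<90)))
    print('plat',rect(P,box(*B["plat"])&(r>150)&(b<90)&(Z>.045)))
    print('stud', rect(P,box(*B["plat"])&(Z>.0535)))
    print('dockbase',rect(P,box(*B["plat"])&(Z>.02)))
    print('but',rect(P,box(*B["but"])&(g>r+50)&(g>b+40)))
    print('console',rect(P,box(*B["but"])&(Z>.05)))
    if n=="top":
        print('dock',rect(P,box(145,205,150,245)&(Z>.022)))
        for k,bb in dict(tape=(230,268,118,156),cup=(75,112,140,175),gas=(393,430,152,185),driver=(238,258,212,290),b1=(283,313,115,146),b2=(265,295,166,196),b3=(297,328,190,217),cy=(343,368,198,228)).items():
            print(k,rect(P,box(*bb)&(Z>.012)))
E
python3 - <<'E'
import cv2,sys
sys.path.insert(0,'.')
a=cv2.imread('pics/top0.png')
b=cv2.imread('pics/scene0.png')
x=cv2.hconcat([cv2.resize(a[150:245,140:210],(390,530),interpolation=2),cv2.resize(a[140:190,300:350],(400,530),interpolation=2)])
cv2.imwrite('pics/crop.png',x)
E
```

```text
top
packtop (array([ 602.9, -202.6]), array([64.3, 44.7]), 22.3, 'z', array([60.4, 64.6, 69.6]), np.int64(366))
packyel (array([ 602.9, -202.6]), array([64.3, 44.7]), 22.3, 'z', array([60.2, 64.4, 69.4]), np.int64(312))
plat (array([465.3, 152.7]), array([343.4, 100.9]), 36.4, 'z', array([46.2, 50. , 54.6]), np.int64(595))
stud (array([462.3, 144. ]), array([331.2,  78.9]), 38.4, 'z', array([  53.5,   54.7, 1382.7]), np.int64(90))
dockbase (array([479.2, 174.2]), array([372.2, 169.6]), 28.8, 'z', array([25.6, 31.9, 53.2]), np.int64(2158))
but (array([406.3, 137.4]), array([271.7,  25.5]), 63.5, 'z', array([65.3, 76.2, 81. ]), np.int64(82))
console (array([425. , 135.5]), array([275.9,  71.8]), 76.1, 'z', array([51.3, 56.6, 78. ]), np.int64(627))
dock (array([494.1, 150.6]), array([284.6, 270.2]), 2.2, 'z', array([25.8, 32.5, 64.6]), np.int64(3609))
tape (array([547.6,  26.9]), array([ 89.8, 371.9]), 81.4, 'z', array([16.9, 45.6, 51.6]), np.int64(434))
cup (array([517. , 232.2]), array([542.6,  70.3]), 61.6, 'z', array([17.4, 56. , 77.5]), np.int64(462))
gas (array([ 464.6, -231.3]), 
[... 677 characters left out ...]
y([60.2, 64.1, 66.8]), np.int64(434))
packyel (array([ 841.7, -453.3]), array([ 71.8, 752.8]), 43.7, 'z', array([59.9, 64. , 66.7]), np.int64(356))
plat (array([ 809.5, -229.6]), array([ 104.8, 1132.1]), 28.7, 'z', array([46. , 49. , 52.3]), np.int64(424))
stud (array([ 830.1, -211.3]), array([  85.7, 1142.2]), 35.6, 'z', array([ 53.7,  55.8, 958.3]), np.int64(27))
dockbase (array([ 846.3, -177.5]), array([ 151.5, 1178.4]), 35.6, 'z', array([26. , 32.8, 51.6]), np.int64(1365))
but (array([ 776.5, -234.7]), array([  52. , 1165.8]), 34.4, 'z', array([64. , 75. , 78.6]), np.int64(56))
console (array([ 791.2, -205.4]), array([  98.9, 1193.4]), 38.9, 'z', array([50.8, 54.9, 76.5]), np.int64(354))
```

View pics/crop.png

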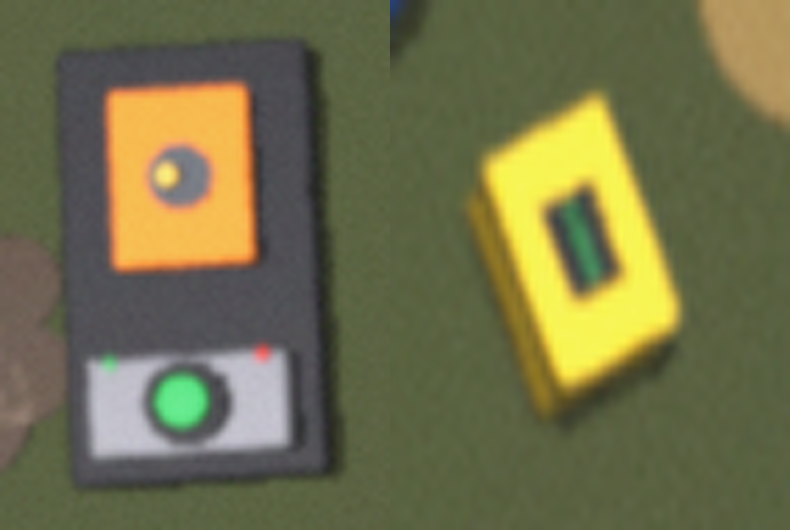

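The crop shows the platform centre at about crop (181,176). A brass stud spot sits to its left at about (165,175), so the stud lies roughly toward +y. I'll refine this, filtering out the pixels with no depth.

```bash
python3 - <<'E'
from m import *
def ax(P,m):
    q=(P[m][:,:2]*1000).astype(np.float32);bx=cv2.boxPoints(cv2.minAreaRect(q))
    e=[bx[1]-bx[0],bx[2]-bx[1]];L=max(e,key=np.linalg.norm)
    return 'c',bx.mean(0).round(1),'mean',q.mean(0).round(1),'len',[round(float(np.linalg.norm(x)),1) for x in e],'longang',round(float(np.degrees(np.arctan2(L[1],L[0])))%180,1),m.sum()
for n,B in (("top",dict(pack=(300,345,140,190),plat=(150,200,155,205),but=(150,200,205,240))),("scene",dict(pack=(200,242,238,282),plat=(288,338,150,185),but=(265,300,135,165)))):
    z=np.load(n+".npz");im=z["im"].astype(int);P=z["P"]
    r,g,b=im[...,0],im[...,1],im[...,2]; Z=P[...,2]; ok=Z<.1
    print(n)
    print('pack',ax(P,box(*B["pack"])&(Z>.058)&ok))
    pm=box(*B["plat"])&(r>180)&(g>90)&(g<200)&(b<90)&(Z>.042)&ok
    print('plat',ax(P,pm))
    print('but',ax(P,box(*B["but"])&(g>r+50)&(g>b+40)&ok), np.median(Z[box(*B["but"])&(g>r+50)&(g>b+40)]))
    print('console',ax(P,box(*B["but"])&(Z>.048)&ok))
    if n=="top":
        print('dock',ax(P,box(145,205,150,245)&(Z>.022)&ok))
        sm=box(162,185,172,192)&(r>190)&(g>160)&ok
        print('stud',ax(P,sm),np.argwhere(sm).mean(0)[::-1],Z[sm].round(3))
        gm=box(162,185,172,192)&(r<150)&ok;print('grey',ax(P,gm))
        print(im[177:187,165:181,0]); print(im[177:187,165:181,1])
        for k,bb in dict(tape=(230,268,118,156),cup=(75,112,140,175),gas=(393,430,152,185),driver=(238,258,212,290),b1=(283,313,115,146),b2=(265,295,166,196),b3=(297,328,190,217),cy=(343,368,198,228)).items():
            print(k,ax(P,box(*bb)&(Z>.012)&(Z<.2)))
print(R.from_quat(env.read_state()["tool_rot"]).as_matrix().round(3))
E
```

```text
top
pack ('c', array([ 602.9, -202.6], dtype=float32), 'mean', array([ 602.8, -202.3], dtype=float32), 'len', [44.7, 64.3], 'longang', 22.3, np.int64(366))
plat ('c', array([561.5, 223.2], dtype=float32), 'mean', array([560.2, 222.7], dtype=float32), 'len', [68.9, 89.7], 'longang', 2.3, np.int64(614))
but ('c', array([456.4, 231.3], dtype=float32), 'mean', array([447.3, 220.1], dtype=float32), 'len', [25.1, 57.3], 'longang', 50.6, np.int64(81)) 0.07615675624506762
console ('c', array([446. , 218.2], dtype=float32), 'mean', array([445.5, 217.4], dtype=float32), 'len', [99.9, 49.9], 'longang', 92.6, np.int64(640))
dock ('c', array([521. , 221.7], dtype=float32), 'mean', array([518.3, 219.4], dtype=float32), 'len', [130.6, 225.4], 'longang', 2.4, np.int64(3582))
stud ('c', array([560.4, 220.4], dtype=float32), 'mean', array([559.9, 221.2], dtype=float32), 'len', [55.6, 62.9], 'longang', 89.9, np.int64(340)) [172.68235294 181.68235294] [0.051 0.055 0.049 0.051 0.053 0.052 0.047 0.05  0.05  0.049 0.053 0.047
 0.048 0.05  0.051 0.048 0.048 0.055 0.049 0.047 0.054 0.049 0.048 0.048
 0.046 0
[... 4589 characters left out ...]
62))
scene
pack ('c', array([ 602.6, -203.9], dtype=float32), 'mean', array([ 604.2, -204.8], dtype=float32), 'len', [48.2, 65.7], 'longang', 20.7, np.int64(434))
plat ('c', array([561.6, 223.4], dtype=float32), 'mean', array([563.1, 222.1], dtype=float32), 'len', [72.9, 90.7], 'longang', 1.5, np.int64(419))
but ('c', array([458.8, 231.2], dtype=float32), 'mean', array([449.7, 217.4], dtype=float32), 'len', [24.8, 57.4], 'longang', 50.6, np.int64(55)) 0.07503669452743411
console ('c', array([470.1, 218.3], dtype=float32), 'mean', array([452.9, 209.1], dtype=float32), 'len', [100.3, 103.2], 'longang', 6.1, np.int64(378))
[[-0.947  0.32  -0.001]
 [ 0.32   0.947 -0.001]
 [ 0.    -0.001 -1.   ]]
```

```bash
cat > go.py <<'E'
from h import *; import sys
# usage: go.py x y z toolxdeg -> shares of shift/turn from the present measured pose
def main(x,y,z,a):
    s=env.read_state(); M=R.from_quat(s["tool_rot"]).as_matrix(); p=s["tcp_pos"]
    yaw=np.degrees(np.arctan2(M[1,0],M[0,0])); d=M.T@(np.array([x,y,z])-p)/.2
    t=-((a-yaw+180)%360-180)/180
    print("t",round(s["time"],2),"p",p.round(4),"yaw",yaw.round(2),"F",s["contact_force"].round(1),"w",round(s["grip_width"],4))
    print("rows full",d.round(4),round(t,4), "calls needed",round(np.abs(d).max(),2))
main(*map(float,sys.argv[1:5]))
E
python3 - <<'E'
from m import *
z=np.load("top.npz");im=z["im"].astype(float)
c=env.get_calibration("top");K=np.array(c["camera_matrix"]);Rm=cv2.Rodrigues(np.array(c["rvec"],float))[0];t=np.array(c["tvec"],float).ravel()
def ray(u,v,zz):
    d=Rm.T@np.linalg.inv(K)@[u,v,1];o=-Rm.T@t; return (o+d*(zz-o[2])/d[2])*1000
g=im[178:185,167:173,1];w=np.clip(g-140,0,None);v,u=np.mgrid[178:185,167:173]
u0,v0=(u*w).sum()/w.sum(),(v*w).sum()/w.sum();print(u0,v0,ray(u0,v0,.056))
b=im[175:189,163:181];dk=(b[...,2]>70).astype(float);v,u=np.mgrid[175:189,163:181];print('disc',(u*dk).sum()/dk.sum(),(v*dk).sum()/dk.sum(),ray((u*dk).sum()/dk.sum(),(v*dk).sum()/dk.sum(),.05))
E
python3 go.py .603 -.203 .238 22.3
```

```text
169.07169459962756 180.82029795158286 [561.62520157 230.33364827  56.        ]
disc 171.5 181.5 [560.48207104 224.53659415  50.        ]
t 0.1 p [0.1679 0.4972 0.2382] yaw 161.33 F [-0.3  0.2  0.3] w 0.0878
rows full [-3.1814 -2.6206  0.0032] 0.7724 calls needed 3.18
```

```bash
python3 -m inch '[-0.25,-0.2,0,0.05, -0.5,-0.41,0,0.1, -0.75,-0.62,0,0.15, -1,-0.82,0,0.2, -1,-0.82,0,0.25, -1,-0.82,0,0.3, -1,-0.82,0,0.35, -1,-0.82,0,0.4]' 1; python3 go.py .603 -.203 .238 22.3
```

```text
time: 1.1
tcp_pos: [0.3049, 0.2779, 0.2385]
tool_rot: [0.713, 0.701, -0.0, -0.0]
contact_force: [-0.4, -0.2, -0.5]
grip_width: 0.088
finger_force: 0.0
t 1.1 p [0.3049 0.2779 0.2385] yaw 89.03 F [-0.4 -0.2 -0.5] w 0.088
rows full [-2.3787  1.531   0.0024] 0.3707 calls needed 2.38
```

```bash
python3 -m inch '[-0.2,0.13,0,0.05, -0.4,0.26,0,0.1, -0.6,0.39,0,0.15, -0.8,0.52,0,0.2, -1,0.64,0,0.25, -1,0.64,0,0.3, -1,0.64,0,0.35, -1,0.64,0,0.37]' 1; python3 go.py .603 -.203 .238 22.3
```

```text
time: 2.1
tcp_pos: [0.4306, 0.0764, 0.2384]
tool_rot: [0.981, 0.195, -0.0, -0.0]
contact_force: [-0.1, 0.6, 0.7]
grip_width: 0.0883
finger_force: 0.0
t 2.1 p [0.4306 0.0764 0.2384] yaw 22.54 F [-0.1  0.6  0.7] w 0.0883
rows full [2.6090e-01 1.6207e+00 1.4000e-03] 0.0013 calls needed 1.62
```

```bash
python3 -m inch '[0.04,0.25,0,0, 0.08,0.5,0,0, 0.12,0.75,0,0, 0.16,1,0,0, 0.16,1,0,0, 0.16,1,0,0, 0.16,1,0,0, 0.16,1,0,0]' 1; python3 go.py .603 -.203 .238 22.3
```

```text
time: 3.1
tcp_pos: [0.5373, -0.0948, 0.239]
tool_rot: [0.98, 0.198, 0.0, 0.0]
contact_force: [0.1, 0.1, -0.3]
grip_width: 0.0884
finger_force: 0.0
t 3.1 p [ 0.5373 -0.0948  0.239 ] yaw 22.79 F [ 0.1  0.1 -0.3] w 0.0884
rows full [0.0932 0.6261 0.0052] 0.0027 calls needed 0.63
```

```bash
python3 -m inch '[0.03,0.2,0,0, 0.06,0.4,0,0, 0.1,0.62,0,0, 0.1,0.62,0,0, 0.1,0.62,0.2,0, 0.1,0.62,0.4,0, 0.1,0.62,0.5,0, 0.1,0.62,0.5,0]' 1; python3 go.py .603 -.203 .028 22.3
```

```text
time: 4.1
tcp_pos: [0.6032, -0.2009, 0.1379]
tool_rot: [0.98, 0.198, -0.001, -0.001]
contact_force: [-0.8, 0.2, 0.1]
grip_width: 0.0881
finger_force: 0.0
t 4.1 p [ 0.6032 -0.2009  0.1379] yaw 22.78 F [-0.8  0.2  0.1] w 0.0881
rows full [-0.004   0.0103  0.5493] 0.0027 calls needed 0.55
```

```bash
python3 -m inch '[0,0.01,0.14,0, 0,0.01,0.28,0, 0,0.01,0.42,0, 0,0.01,0.5,0, 0,0.01,0.55,0, 0,0.01,0.55,0, 0,0.01,0.55,0, 0,0.01,0.55,0]' 1; python3 -m inch '[0,0,0,0, 0,0,0,0, 0,0,0,0, 0,0,0,0, 0,0,0,0, 0,0,0,0, 0,0,0,0, 0,0,0,0]' 0 30;  python3 go.py .603 -.203 .178 2.35
```

```text
time: 5.1
tcp_pos: [0.605, -0.2042, 0.0295]
tool_rot: [0.98, 0.197, 0.0, 0.0]
contact_force: [-0.6, -0.5, -0.1]
grip_width: 0.0881
finger_force: 0.0
time: 6.1
tcp_pos: [0.6046, -0.2039, 0.0287]
tool_rot: [0.98, 0.197, -0.0, -0.0]
contact_force: [0.7, 1.1, 0.4]
grip_width: 0.0441
finger_force: 30.0
t 6.1 p [ 0.6046 -0.2039  0.0287] yaw 22.74 F [0.7 1.1 0.4] w 0.0441
rows full [-0.0056 -0.0075 -0.7465] 0.1133 calls needed 0.75
```

```bash
python3 -m inch '[0,0,-0.05,0, 0,0,-0.15,0, 0,0,-0.27,0, 0,0,-0.4,0, 0,0,-0.52,0.02, 0,0,-0.64,0.05, 0,0,-0.72,0.08, 0,0,-0.74,0.11]'; python3 go.py .5614 .2292 .178 2.35
```

```text
time: 7.1
tcp_pos: [0.605, -0.2043, 0.1796]
tool_rot: [1.0, 0.024, 0.001, 0.001]
contact_force: [0.3, -0.2, -3.2]
grip_width: 0.0436
finger_force: 30.0
t 7.1 p [ 0.605  -0.2043  0.1796] yaw 2.75 F [ 0.3 -0.2 -3.2] w 0.0436
rows full [-0.1138 -2.1756  0.0032] 0.0022 calls needed 2.18
```

```bash
python3 -m inch '[0,-0.08,0,0, -0.01,-0.22,0,0, -0.02,-0.37,0,0, -0.03,-0.52,0,0, -0.03,-0.66,0,0, -0.04,-0.8,0,0, -0.05,-0.92,0,0, -0.05,-1,0,0]'; python3 -m inch '[0,-0.12,0,0, -0.01,-0.28,0,0, -0.02,-0.43,0,0, -0.03,-0.58,0,0, -0.04,-0.72,0,0, -0.05,-0.85,0,0, -0.05,-0.93,0,0, -0.05,-0.95,0,0]'; python3 go.py .5614 .2292 .178 2.35
```

```text
time: 8.1
tcp_pos: [0.5839, -0.003, 0.1771]
tool_rot: [1.0, 0.027, 0.0, -0.0]
contact_force: [0.5, 0.2, -3.1]
grip_width: 0.0435
finger_force: 30.0
time: 9.1
tcp_pos: [0.5646, 0.185, 0.1767]
tool_rot: [1.0, 0.026, 0.0, 0.0]
contact_force: [-0.0, 0.3, -3.7]
grip_width: 0.0439
finger_force: 30.0
t 9.1 p [0.5646 0.185  0.1767] yaw 3.01 F [-0.   0.3 -3.7] w 0.0439
rows full [-0.0044 -0.2214 -0.0064] 0.0037 calls needed 0.22
```

```bash
python3 -m inch '[0,-0.05,0.02,0, 0,-0.1,0.06,0, 0,-0.16,0.1,0, 0,-0.2,0.14,0, 0,-0.22,0.18,0, 0,-0.22,0.2,0, 0,-0.22,0.2,0, 0,-0.22,0.2,0]'; python3 go.py .5614 .2292 .178 2.35; python3 - <<'E'
from h import *
im,d,P=cloud("scene"); np.savez("s1.npz",im=im,d=d,P=P); cv2.imwrite("pics/s1.png",cv2.resize(im[60:200,230:380,::-1],(640,597),interpolation=2))
E
```

```text
time: 10.1
tcp_pos: [0.5627, 0.2281, 0.1371]
tool_rot: [1.0, 0.025, 0.0, -0.0]
contact_force: [-0.1, -0.0, -2.5]
grip_width: 0.0438
finger_force: 30.0
t 10.1 p [0.5627 0.2281 0.1371] yaw 2.91 F [-0.1 -0.  -2.5] w 0.0438
rows full [-0.0059 -0.0056 -0.2047] 0.0031 calls needed 0.2
```

View pics/s1.png

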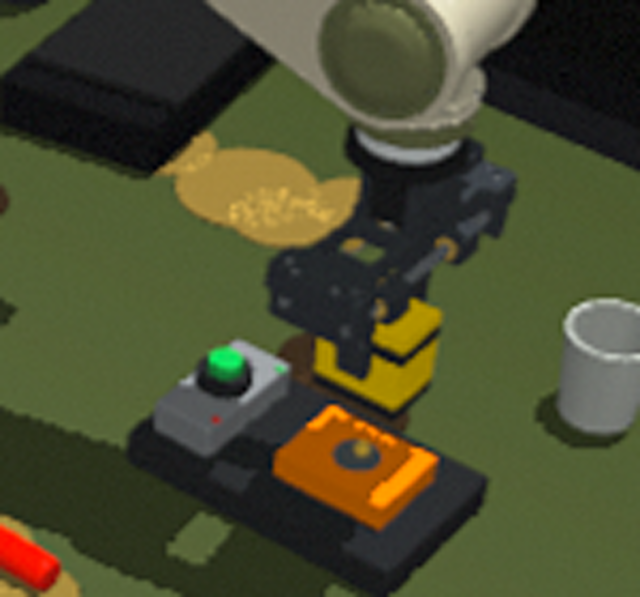

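The crop shows the pack level in the fingers above the platform, with the stud at about crop (362,449). I'll check how the pack sits in the fingers and where the stud is from this camera.

```bash
python3 - <<'E'
from m import *
z=np.load("s1.npz");im=z["im"].astype(int);P=z["P"];r,g,b=im[...,0],im[...,1],im[...,2];Z=P[...,2]
c=env.get_calibration("scene");K=np.array(c["camera_matrix"]);Rm=cv2.Rodrigues(np.array(c["rvec"],float))[0];t=np.array(c["tvec"],float).ravel()
def ray(u,v,zz):
    d=Rm.T@np.linalg.inv(K)@[u,v,1];o=-Rm.T@t; return (o+d*(zz-o[2])/d[2])*1000
# stud: search bright brass among the grey disc
print(im[160:171,307:323,0]);print(im[160:171,307:323,1])
print('stud?',ray(314.6,165,.056))
z0=np.load("scene.npz");P0=z0["P"];i0=z0["im"].astype(int)
m=box(288,338,150,185)&(i0[...,0]>180)&(i0[...,2]<90)&(P0[...,2]>.045)&(P0[...,2]<.06);print('plat',rect(P0,m))
y=box(295,345,120,165)&(r>90)&(g>70)&(b<70)&(Z>.11)&(Z<.2)
q=P[y]*1000;a=np.radians(2.9);e=np.array([np.cos(a),np.sin(a)]);n=np.array([-e[1],e[0]])
T=np.array([562.7,228.1]);u=(q[:,:2]-T)@e;v=(q[:,:2]-T)@n
print(y.sum(),'u pct',np.percentile(u,[1,10,50,90,99]).round(1),'v',np.percentile(v,[1,10,50,90,99]).round(1),'z',np.percentile(q[:,2],[1,50,95,99]).round(1))
f=(u>24)&(abs(v)<18)&(q[:,2]<160);A=np.c_[v[f],q[f,2]-140,np.ones(f.sum())];print('front face',f.sum(),np.linalg.lstsq(A,u[f],rcond=None)[0])
E
```

```text
[[166 165 167 167 168 166 214 232 195 251 226 123  78  43  43  51]
 [167 167 167 168 169 167 167 163 164 211 255 229 146 126  76  40]
 [169 169 170 172 161 150 149 163 167 163 212 193 250 255 224 124]
 [169 171 149 115  94  85 101 142 158 152 160 164 213 230 255 230]
 [171 140  93  57  48  67 119 144 152 128 112 152 166 161 213 197]
 [158 106  53  54  53  74 134 163 165 125  74 110 156 167 165 164]
 [142  82  49  54  57  59 104 138 133  97  58  61 145 171 167 167]
 [165 103  48  53  56  53  66  79  74  62  55  44 143 170 168 167]
 [172 132  67  49  52  54  54  53  53  50  50  81 149 169 169 167]
 [169 162 136  95  58  48  48  51  50  48  83 138 165 170 164 165]
 [169 169 164 155 152 135 123 125 124 139 154 165 168 167 162 158]]
[[ 82  83  82  83  83  82 104 115  96 128 109  64  50  45  44  43]
 [ 82  83  84  84  82  83  83  78  81 102 138 111  71  66  46  41]
 [ 84  85  85  83  83  79  78  81  82  79 101  93 127 148 108  65]
 [ 84  83  78  70  65  64  78 107 110  91  79  82 103 113 138 111]
 [ 83  75  65  59  58  68 101 122 124 100  77  79  81  80 103  96]
 [ 80  70  60  61  58  70 110 133 135 107  72  71  79  82  83  81]
 [ 79  65  58  60  61  60  90 116 111  87  61  60  77  86  83  83]
 [ 83  66  59  59  61  60  67  74  72  63  62  57  77  83  84  83]
 [ 84  75  60  58  58  60  59  60  59  58  59  64  77  83  85  83]
 [ 84  82  74  67  62  58  60  59  60  59  64  76  82  85  81  81]
 [ 85  84  83  79  79  75  73  74  75  75  80  83  82  83  80  77]]
stud? [565.94970559 223.93093459  56.        ]
plat (array([561.7, 222.7]), array([90.8, 74. ]), 1.3, 'z', array([46.2, 49. , 52.2]), np.int64(409))
333 u pct [-31.7 -20.2  22.9  31.   32. ] v [-35.8 -23.8 -19.4  13.5  21.7] z [115.  141.2 174.  175.4]
front face 62 [-1.12348731e-02 -6.73040083e-03  3.02668820e+01]
```

```bash
python3 -m inch '[0.002,-0.005,0.03,0.003, 0.002,-0.005,0.07,0.003, 0.002,-0.005,0.12,0.003, 0.002,-0.005,0.17,0.003, 0.002,-0.005,0.21,0.003, 0.002,-0.005,0.23,0.003, 0.002,-0.005,0.235,0.003, 0.002,-0.005,0.235,0.003]'; python3 go.py .5631 .2292 .0787 2.35;python3 - <<'E'
from h import *
for i in range(6):
    env.read_camera("scene"); s=env.read_state(); print(s["tcp_pos"].round(4),s["contact_force"].round(1))
E
```

```text
time: 11.15
tcp_pos: [0.5629, 0.2294, 0.0899]
tool_rot: [1.0, 0.021, 0.0, -0.0]
contact_force: [0.0, -0.6, -2.9]
grip_width: 0.0437
finger_force: 30.0
t 11.15 p [0.5629 0.2294 0.0899] yaw 2.39 F [ 0.  -0.6 -2.9] w 0.0437
rows full [0.0007 0.001  0.0562] 0.0002 calls needed 0.06
[0.563  0.2294 0.09  ] [ 0.2  1.  -2.2]
[0.563  0.2294 0.0901] [ 0.2  0.6 -3.3]
[0.5629 0.2294 0.09  ] [ 0.6  0.  -3.3]
[0.5629 0.2294 0.09  ] [-1.  -0.1 -3.1]
[0.5629 0.2294 0.0899] [-0.4  0.4 -3.5]
[0.5629 0.2294 0.0899] [ 0.3  0.5 -3. ]
```

```bash
python3 -m inch '[0,0,0.005,0, 0,0,0.01,0, 0,0,0.014,0, 0,0,0.018,0, 0,0,0.022,0, 0,0,0.025,0, 0,0,0.028,0, 0,0,0.03,0]'; python3 go.py .5631 .2292 .0787 2.35
```

```text
time: 12.45
tcp_pos: [0.5628, 0.2294, 0.0837]
tool_rot: [1.0, 0.021, -0.0, 0.0]
contact_force: [0.9, 1.2, -3.1]
grip_width: 0.0439
finger_force: 30.0
t 12.45 p [0.5628 0.2294 0.0837] yaw 2.39 F [ 0.9  1.2 -3.1] w 0.0439
rows full [0.0014 0.0009 0.025 ] 0.0002 calls needed 0.02
```

```bash
python3 -m inch '[0,0,0.001,0, 0,0,0.002,0, 0,0,0.003,0, 0,0,0.004,0, 0,0,0.005,0, 0,0,0.006,0, 0,0,0.007,0, 0,0,0.0075,0]'; python3 go.py .5631 .2292 .0787 2.35
```

```text
time: 13.45
tcp_pos: [0.5628, 0.2294, 0.0822]
tool_rot: [1.0, 0.021, -0.0, 0.0]
contact_force: [0.3, 0.6, -2.6]
grip_width: 0.0436
finger_force: 30.0
t 13.45 p [0.5628 0.2294 0.0822] yaw 2.39 F [ 0.3  0.6 -2.6] w 0.0436
rows full [0.0015 0.0009 0.0175] 0.0002 calls needed 0.02
```

```bash
python3 -m inch '[0,0,0.002,0, 0,0,0.004,0, 0,0,0.005,0, 0,0,0.006,0, 0,0,0.008,0, 0,0,0.009,0, 0,0,0.01,0, 0,0,0.0115,0]'; python3 go.py .5631 .2292 .0787 2.35
```

```text
time: 14.45
tcp_pos: [0.5628, 0.2294, 0.0799]
tool_rot: [1.0, 0.021, 0.0, 0.0]
contact_force: [0.8, 1.2, -2.7]
grip_width: 0.0438
finger_force: 30.0
t 14.45 p [0.5628 0.2294 0.0799] yaw 2.4 F [ 0.8  1.2 -2.7] w 0.0438
rows full [0.0014 0.0009 0.0061] 0.0003 calls needed 0.01
```

```bash
python3 -m inch '[0,0,0.0005,0, 0,0,0.001,0, 0,0,0.0015,0, 0,0,0.002,0, 0,0,0.0025,0, 0,0,0.003,0, 0,0,0.0035,0, 0,0,0.004,0]'; python3 go.py .5631 .2292 .0787 2.35
```

```text
time: 15.45
tcp_pos: [0.5628, 0.2294, 0.0791]
tool_rot: [1.0, 0.021, -0.0, -0.0]
contact_force: [-0.8, 0.1, -3.0]
grip_width: 0.0435
finger_force: 30.0
t 15.45 p [0.5628 0.2294 0.0791] yaw 2.39 F [-0.8  0.1 -3. ] w 0.0435
rows full [0.0014 0.001  0.002 ] 0.0002 calls needed 0.0
```

```bash
python3 -m inch '[0,0,0.0005,0, 0,0,0.001,0, 0,0,0.0015,0, 0,0,0.002,0, 0,0,0.0025,0, 0,0,0.003,0, 0,0,0.003,0, 0,0,0.003,0]'; python3 go.py .5631 .2292 .0787 2.35
```

```text
time: 16.45
tcp_pos: [0.5628, 0.2294, 0.0787]
tool_rot: [1.0, 0.021, 0.0, 0.0]
contact_force: [-1.1, 0.3, -0.9]
grip_width: 0.0436
finger_force: 30.0
t 16.45 p [0.5628 0.2294 0.0787] yaw 2.39 F [-1.1  0.3 -0.9] w 0.0436
rows full [ 0.0013  0.0008 -0.    ] 0.0002 calls needed 0.0
```

```bash
python3 -m inch '[0,0,0.0005,0, 0,0,0.001,0, 0,0,0.001,0, 0,0,0.001,0, 0,0,0.001,0, 0,0,0.001,0, 0,0,0.001,0, 0,0,0.001,0]' - 5; python3 -m inch '[0,0,0,0, 0,0,0,0, 0,0,0,0, 0,0,0,0, 0,0,0,0, 0,0,0,0, 0,0,0,0, 0,0,0,0]' 0.9; python3 -m inch '[0,0,-0.02,0, 0,0,-0.06,0, 0,0,-0.12,0, 0,0,-0.2,0, 0,0,-0.3,0, 0,0,-0.4,0, 0,0,-0.45,0, 0,0,-0.45,0]'; python3 go.py .446 .2184 .169 2.35
```

```text
time: 17.45
tcp_pos: [0.5628, 0.2294, 0.0787]
tool_rot: [1.0, 0.021, 0.0, 0.0]
contact_force: [-3.4, -0.9, 4.7]
grip_width: 0.0437
finger_force: 5.0
time: 18.45
tcp_pos: [0.5628, 0.2294, 0.0783]
tool_rot: [1.0, 0.021, -0.0, -0.0]
contact_force: [0.7, -1.5, 0.3]
grip_width: 0.0793
finger_force: 0.0
time: 19.45
tcp_pos: [0.563, 0.2294, 0.1691]
tool_rot: [1.0, 0.021, 0.001, -0.0]
contact_force: [0.1, -0.2, 0.4]
grip_width: 0.0787
finger_force: 0.0
t 19.45 p [0.563  0.2294 0.1691] yaw 2.4 F [ 0.1 -0.2  0.4] w 0.0787
rows full [-5.868e-01  3.060e-02 -5.000e-04] 0.0003 calls needed 0.59
```

```bash
python3 -m inch '[-0.08,0,0,0, -0.2,0.01,0,0, -0.35,0.02,0,0, -0.48,0.03,0,0, -0.56,0.03,0,0, -0.587,0.03,0,0, -0.587,0.03,0,0, -0.587,0.03,0,0]' 0 10; python3 go.py .446 .2184 .080 2.35; python3 - <<'E'
from m import *
im,d,P=cloud("top");cv2.imwrite("pics/t2.png",cv2.resize(im[140:250,110:230,::-1],(600,550),interpolation=2))
r,g,b=[im[...,i].astype(int) for i in range(3)];Z=P[...,2]
m=box(140,205,150,210)&(Z>.105)&(Z<.13)&(r>g)&(b<90);print(rect(P,m))
E
```

```text
time: 20.45
tcp_pos: [0.4462, 0.2184, 0.1681]
tool_rot: [1.0, 0.021, -0.0, 0.0]
contact_force: [0.2, -0.1, -0.8]
grip_width: 0.0013
finger_force: 0.0
t 20.45 p [0.4462 0.2184 0.1681] yaw 2.38 F [ 0.2 -0.1 -0.8] w 0.0013
rows full [-1.200e-03  1.000e-04  4.407e-01] 0.0002 calls needed 0.44
(array([561.8, 223. ]), array([62.8, 33.1]), 2.6, 'z', array([108. , 114.1, 119.2]), np.int64(79))
```

View pics/t2.png

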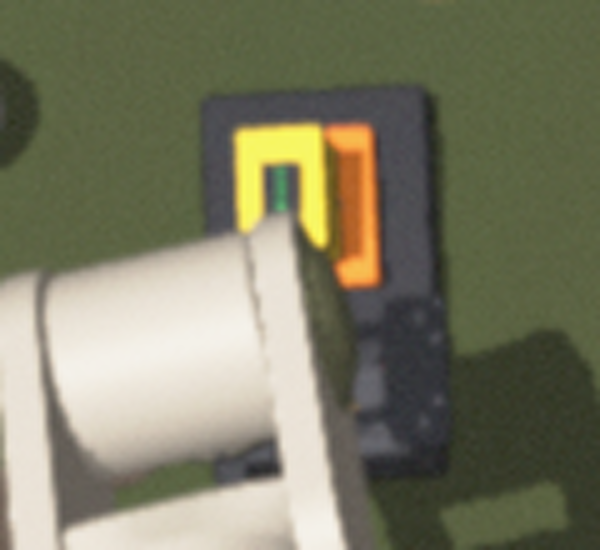

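The picture shows the pack seated on the platform, its visible top at about (280,190) in the crop. The top measures 114 mm above the table against 115 expected for fully down. Now the button.

```bash
python3 -m inch '[0,0,0.05,0, 0,0,0.12,0, 0,0,0.2,0, 0,0,0.28,0, 0,0,0.35,0, 0,0,0.4,0, 0,0,0.42,0, 0,0,0.43,0]';  python3 -m inch '[0,0,0.005,0, 0,0,0.01,0, 0,0,0.015,0, 0,0,0.02,0, 0,0,0.025,0, 0,0,0.03,0, 0,0,0.035,0, 0,0,0.04,0]'; python3 go.py .446 .2184 .070 2.35
```

```text
time: 21.5
tcp_pos: [0.4459, 0.2185, 0.0823]
tool_rot: [1.0, 0.021, 0.0, -0.0]
contact_force: [0.5, 0.5, -0.4]
grip_width: 0.0006
finger_force: 0.0
time: 22.5
tcp_pos: [0.4458, 0.2185, 0.0744]
tool_rot: [1.0, 0.021, 0.0, -0.0]
contact_force: [-0.8, -0.4, 3.7]
grip_width: 0.0007
finger_force: 1.5
t 22.5 p [0.4458 0.2185 0.0744] yaw 2.39 F [-0.8 -0.4  3.7] w 0.0007
rows full [0.001  0.0004 0.0219] 0.0002 calls needed 0.02
```

```bash
python3 -m inch '[0,0,0.002,0, 0,0,0.004,0, 0,0,0.006,0, 0,0,0.008,0, 0,0,0.01,0, 0,0,0.01,0, 0,0,0.01,0, 0,0,0.01,0]'; python3 go.py .446 .2184 .070 2.35
```

```text
time: 23.5
tcp_pos: [0.4458, 0.2185, 0.0724]
tool_rot: [1.0, 0.021, 0.0, -0.0]
contact_force: [-0.7, 0.2, 3.7]
grip_width: 0.0001
finger_force: 2.1
t 23.5 p [0.4458 0.2185 0.0724] yaw 2.39 F [-0.7  0.2  3.7] w 0.0001
rows full [0.0009 0.0004 0.0118] 0.0002 calls needed 0.01
```

```bash
python3 -m inch '[0,0,0.002,0, 0,0,0.004,0, 0,0,0.006,0, 0,0,0.008,0, 0,0,0.009,0, 0,0,0.01,0, 0,0,0.01,0, 0,0,0.01,0]'; python3 go.py .446 .2184 .070 2.35
```

```text
time: 24.5
tcp_pos: [0.4459, 0.2185, 0.0713]
tool_rot: [1.0, 0.021, 0.0, 0.0]
contact_force: [-4.7, -1.9, 16.5]
grip_width: 0.0008
finger_force: 7.8
t 24.5 p [0.4459 0.2185 0.0713] yaw 2.4 F [-4.7 -1.9 16.5] w 0.0008
rows full [0.0006 0.0006 0.0063] 0.0003 calls needed 0.01
```

Force rose sharply to 16.5 N at the end of travel, so the button is fully down. Now I'll retreat and check.

```bash
python3 -m inch '[0,0,-0.02,0, 0,0,-0.06,0, 0,0,-0.14,0, 0,0,-0.25,0, 0,0,-0.38,0, 0,0,-0.5,0, 0,0,-0.58,0, 0,0,-0.6,0]'; python3 -m inch '[-0.05,0.1,-0.05,0, -0.1,0.2,-0.1,0, -0.15,0.35,-0.15,0, -0.2,0.5,-0.2,0, -0.25,0.65,-0.2,0, -0.3,0.75,-0.2,0, -0.3,0.8,-0.2,0, -0.3,0.8,-0.2,0]'; python3 - <<'E'
from m import *
for n,B,C in (("top",(140,205,150,210),(150,200,205,240)),("scene",(280,345,125,190),(265,300,130,165))):
    im,d,P=cloud(n);r,g,b=[im[...,i].astype(int) for i in range(3)];Z=P[...,2]
    if n=="scene": cv2.imwrite("pics/s3.png",cv2.resize(im[60:300,180:420,::-1],(600,600),interpolation=2))
    print(n,rect(P,box(*B)&(Z>.105)&(Z<.13)))
    m=box(*C)&(g>r+50)&(g>b+40)&(Z<.1);print('button z',np.median(Z[m]),m.sum())
E
```

```text
time: 25.5
tcp_pos: [0.4459, 0.2185, 0.191]
tool_rot: [1.0, 0.021, 0.001, -0.0]
contact_force: [-0.6, -0.1, -0.5]
grip_width: 0.0004
finger_force: 0.0
time: 26.5
tcp_pos: [0.3927, 0.056, 0.2301]
tool_rot: [1.0, 0.02, -0.0, -0.0]
contact_force: [-0.4, 0.4, 0.3]
grip_width: 0.0002
finger_force: 0.0
top (array([561.8, 229.2]), array([64.6, 44.9]), 2.3, 'z', array([110.5, 115. , 119.3]), np.int64(412))
button z 0.07629437253366067 81
scene (array([562. , 227.6]), array([64.9, 51.1]), 2.8, 'z', array([106.9, 113.6, 116.8]), np.int64(282))
button z 0.07416052949517324 56
```

View pics/s3.png

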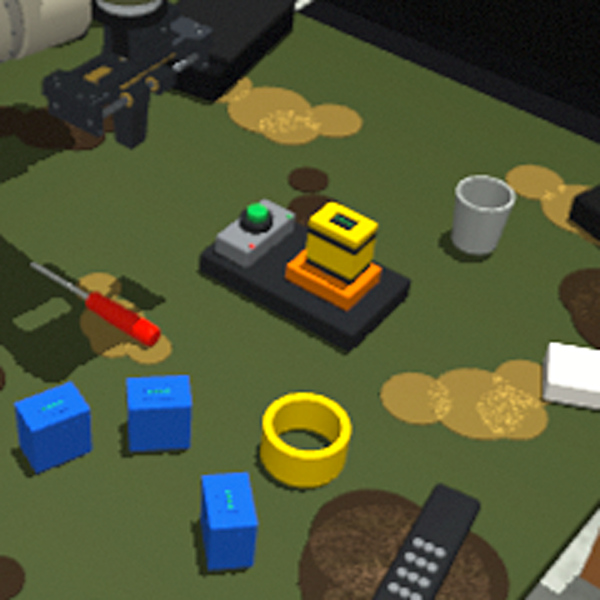

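The pack (crop (342,240)) sits flat and square on the platform, 6 mm off its centre. The button (257,217) is up again and the arm is clear of everything.

```bash
python3 -c "
from bench import env
print(env.sign_off())"
```

```text
the job is handed in; nothing more can be done
None
```

The battery pack is seated flat and square over the stud, the start button was pressed to its stop and is up again, and the job is handed in; the hand-in returned no verdict.

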